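Set the speed selector and start the unit

TASK

On the blue speed control unit, push the orange selector lever round with a fingertip, counting the clicks, until it sits in step 4: the fourth click clockwise from the off stop, where it points at the green dot. Then press the green start button fully in and let it come back out. Only push: do not pinch the lever, do not press the red stop button, do not press start before the selector sits in step 4, and leave the loose things around the unit where they are.

Things in the scene. Friction and masses are not known exactly. Their poses are not given: they have to be found in the camera images.
- speed_unit: Blue control box fixed to the bench, 170 (x) x 290 (y) x 56 mm high, level top. Origin under its centre at bench height; x points away from the robot, y left at yaw 0; yaw up to 0.3 rad. Selector axis at x 0, y +60 mm, in a black dial 147 mm across, whose surface is 58 mm above the bench. Green start button at x -38, y -87 mm (nearer the robot), red stop button at x +38, y -87 mm.
- selector_axis (a point): Point on the selector's vertical turning axis, at the dial surface (58 mm above the bench). Its axes are those of the box.
- selector (a joint): Selector angle, rad: 0 = off (end stop, red dot), grows clockwise from above. Six sprung click positions: step k rests at 0.5236 k; step 4 (green dot) 2.094, last step 5. Starts in step 0, 1 or 2. At off the lever points 75 deg left (+y) of the box's x axis, at step 4 45 deg right of it. A click takes about 0.15 N m (3 N at 45 mm); past half way the lever jumps into the next step by itself.
- lever_tip (a point): Middle of the lever's outer end, 58 mm from the axis, 18 mm above the dial; x points outward along the lever, y to its anticlockwise side. The lever is an upright orange bar from hub to tip, 14 mm thick, 32 mm high (5 mm rib along its middle: 35 mm), 1 mm above the dial. Hub: grey disc 50 mm across, 12 mm high, with a 22 mm boss. Round it the dial is flat and bare out to 73 mm.
- lever_rear_face: The lever's 5 mm thick cheek on its anticlockwise side (+y of the lever): pushing on this side turns the selector clockwise, to higher steps. Origin on the turning axis at the dial surface.
- lever_front_face: The lever's 5 mm thick cheek on its clockwise side (-y of the lever): pushing on this side turns the selector anticlockwise. Fingers that press both cheeks at the same time are pinching. Origin on the turning axis at the dial surface.
- start_button (a joint): Travel of the green start button in m: 0 out, 0.006 fully in; a spring pushes it back out. About 5 N to push fully in.
- start_button_top (a point): Centre of the top of the green start button, 32 mm across, pressed straight down; released, it stands 10 mm above its 48 mm wide black collar.
- stop_button (a joint): Travel of the red stop button in m: 0 out, 0.006 fully in. Leave it alone.
- stop_button_top (a point): Centre of the top of the red stop button, 32 mm across, 76 mm from the green one.
- tape_measure: Yellow and black tape measure, 36x122x66 mm, standing loose right of the unit. Origin at its underside.
- sanding_block: Brown cork sanding block, 66x117x31 mm, loose, front right of the unit. Origin at its underside.
- screw_carton: Small red and white carton, 55x85x42 mm, loose, in front of the unit. Origin at its underside.
- battery_pack: Black tool battery, 75x110x56 mm, loose, right of the unit. Origin at its underside.
- screwdriver: Screwdriver with a red handle, 203 mm long, loose, behind the unit. Origin at its underside.

How it is judged:
By the outcome, as a careful person would: the job done as asked, in the order asked, and still so for the second after the job is handed in, with the robot touching nothing.
It also fails if it takes over 43 s, if anything falls off the work surface, if the arm or the gripper's body presses on something with over 40 N, if the wrist force passes 120 N, or if a joint passes its speed limit or range.

ROBOT

A 6-joint arm with a two-finger parallel gripper is mounted at the origin on a cart in front of the work surface, level with it; the furniture and walls round the work are solid. World frame = base frame: x ahead of the robot, y to its left, z up, the work surface at z = 0. Lengths are in m, angles in rad, forces in N, time in s.
With the tool pointing down it reaches from about 0.35 to 0.875 m from the base axis. Payload 4.2 kg.
Tool frame: the origin (TCP) lies at the very end of the fingers, on their centre line; the grasp point (between the pads) lies grip_depth behind it (grip_depth is the distance from the TCP to the grasp point, in m); z points along the fingers, y is the line along which they close (so a half turn about z gives the same grasp; the last joint's range is limited). The gripper opens to 85 mm and grips with 20 to 120 N. Pads are 22 mm wide; open, the fingers measure 114 mm over their backs; the gripper's body (76 mm by 85 mm) begins 54 mm behind the grasp point. The pads swing forward as they close: fully open they stand 13 mm farther back than shut.
Start: joints at [-0.886, 0.385, 0.008, 0, -1.194, -0.259], TCP at [0.258, -0.569, 0.231] pointing down, gripper open.
Joint ranges: [-3.14, 3.14], [-1.21, 2.06], [-1.07, 1.41], [-3.16, 2.05], [-2.99, -0.16], [-3.1, 3.1]. Speed limits (rad/s): [2.79, 2.79, 3.14, 3.14, 3.14, 3.14].

INTERFACE

Orientations are given as a rotation vector (axis times angle).
In Python, from rig import * gives the robot as it stands.
- The arm moves only by the tool arm_command, never from a script. Its argument "deltas" is a list that holds one entry, the list of rows, each a list of 7 numbers: the shift along the world's x, y, z in cm, then the turn, a rotation vector about the world's x, y, z in degrees, then the gripper's target within -1 to 1 (shut at 1, half-way at 0, fully open at -1). A call has 1 to 20 rows; each row shifts and turns the commanded pose from where the row before left it; what a row does not reach is not made up. A row lasts 1/12 s, in which the tool goes at most 41.7 mm and 7.16 degrees, less where a joint would pass 70% of its speed; a pose out of reach is approached as far as the arm can. A call is refused whole if a number of a shift passes 4.17 or a number of a turn 7.16, either way. A call with a gripper value outside its range is refused whole. The fingers move at their own pace and stop on an object; "force" is the grip in N (left out, the last holds). Time passes only in rows, so rows that do not move let the fingers close. It gives the time, the measured TCP pose, the force, the opening and the grip force at its end, in the units of the state.
- get_obs(): the state, without advancing time (a new reading comes with each control period).
- grab_frame(name): name is "scene" or "top"; returns a dict with "image" (480x640x3 uint8, blue, green, red), "range_z" (480x640 float32, m along the optical axis (not along the pixel's ray), 0 where there is no reading), "fx", "fy", "cx", "cy" (pixels), "distortion" ([k1, k2, p1, p2, k3] as OpenCV has them; the pictures are not rectified), "R" (3x3) and "t" (3): a world point X has camera coordinates R X + t. Camera axes: x right, y down, z forward; pixel columns grow to the right and rows downward; lengths in m; the calibration is good to about 2 mm. A picture is of the moment at which its call begins.
- sign_off(): hands the job in; it is judged then, once.
The state is a dict: "clock": time; "q": joint angles; "joint_velocities": joint speeds; "joint_efforts": joint torques, N m; "tool_pos": TCP position; "tool_rot": TCP orientation; "contact_force": force on the tool from outside, world axes, zero at the start; "torque": the same for the moment, N m; "width": opening from 0.0 (shut) to 1.0 (fully open); "grasp_force": force on a finger pad.
Only numpy, scipy, OpenCV 4.12 (cv2) and the standard library are available. Lean on these libraries where they do the work, as an engineer would, in place of code of your own. Each camera call takes 0.05 s, during which the arm holds its last target. There are 200 camera calls.

## Working session

There is one attempt and no reset: what is moved stays moved. The work goes in short steps, Python scripts to look and compute and a tool call to move; the robot and the scene stay as the last step left them, time stands still between calls to the robot, and variables do not carry over. Pictures are saved under pics/ and viewed, at most 10 in all, crops included, and the job is handed in when it is done.

Besides the shell and the picture viewer there is one more tool, called after "Emit:" by a JSON object that holds its "method" and its "body", one argument or row to a line. arm_command: Moves the arm, as the interface text tells. Its arguments: {"type":"object","properties":{"deltas":{"type":"array"},"force":{"type":"number"}},"required":["deltas"]}

```bash
mkdir -p pics; cat > h.py <<'E'
from rig import *
import numpy as np, cv2
def ray(f,uv,z):
    K=np.array([[f["fx"],0,f["cx"]],[0,f["fy"],f["cy"]],[0,0,1]])
    n=cv2.undistortPoints(np.array(uv,float).reshape(-1,1,2),K,np.array(f["distortion"],float)).reshape(-1,2)
    R=np.array(f["R"]);t=np.array(f["t"]);c=-R.T@t
    d=np.c_[n,np.ones(len(n))]@R
    return c+d*((z-c[2])/d[:,2])[:,None]
def blobs(im,lo,hi,amin=60):
    h=cv2.cvtColor(im,cv2.COLOR_BGR2HSV);m=cv2.inRange(h,lo,hi)
    n,l,s,c=cv2.connectedComponentsWithStats(m)
    return [(s[i,4],c[i].round(1),s[i,:4]) for i in range(1,n) if s[i,4]>=amin],l,m
E
python3 - <<'E'
from h import *
for n in("scene","top"):
    f=grab_frame(n);cv2.imwrite(f"pics/{n}0.png",f["image"]);print(n,-np.array(f["R"]).T@f["t"],f["fx"])
    np.save(f"{n}0.npy",f,allow_pickle=True)
o=get_obs();print(o)
E
```

```text
scene [-0.27700903 -0.56115104  1.32029407] 544.9105763860422
top [0.48765058 0.02313075 1.138277  ] 461.5837048565789
{'clock': 0.1, 'q': array([-8.86405048e-01,  3.85459995e-01,  6.77116935e-03, -4.12598892e-04,
       -1.19402688e+00, -2.58607728e-01]), 'joint_velocities': array([-0.00210372, -0.00323412,  0.00337027,  0.00100083, -0.0008736 ,
       -0.00097882]), 'joint_efforts': array([-4.03412787e-04, -3.93319094e+01,  1.88929850e+01,  4.19804201e+00,
       -2.57424879e-03,  2.58399403e-06]), 'tool_pos': array([ 0.25794368, -0.56871358,  0.23034958]), 'tool_rot': array([ 6.63432629e-01, -3.07019901e+00, -2.95912085e-03]), 'contact_force': array([-0.2200156 ,  0.43205557,  0.23362621]), 'torque': array([ 0.00948213, -0.00807369,  0.00692045]), 'grasp_force': 0.0, 'width': 0.9997328639752129}
```

View pics/top0.png

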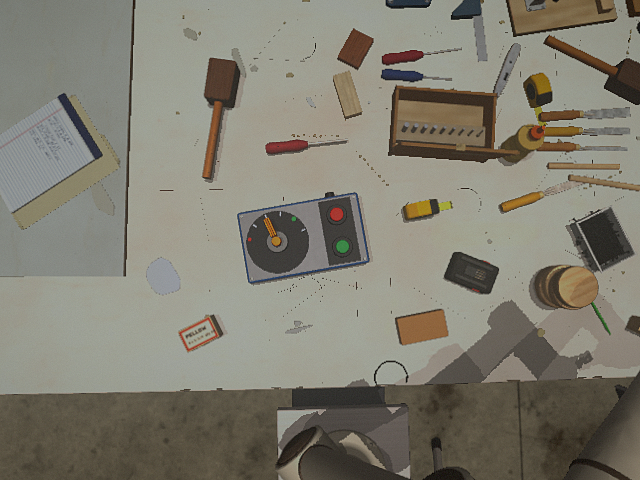

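View pics/scene0.png

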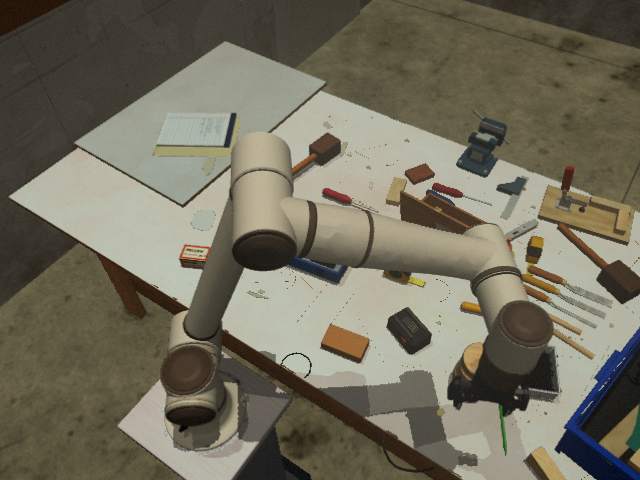

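The top view shows the dial at about (277,241), the lever pointing to (267,220), the red dot at (249,239), the green dot at (293,218), start at (342,246) and stop at (337,214). In the scene view the arm hides the unit.

```bash
python3 - <<'E'
from h import *
f=np.load("top0.npy",allow_pickle=True).item();im=f["image"];rz=f["range_z"]
R=np.array(f["R"]);c=-R.T@f["t"]
def hgt(u,v):
    z=np.median(rz[int(v)-1:int(v)+2,int(u)-1:int(u)+2]); a=ray(f,[(u,v)],0)[0]
    p=c+(a-c)*z/((R@(a-c))[2]); return p.round(4)
for nm,lo,hi in(("green",(45,100,60),(85,255,255)),("red",(0,150,100),(6,255,255)),("red2",(174,150,100),(180,255,255)),("orange",(10,130,130),(22,255,255))):
    for b in blobs(im,lo,hi,4)[0]:
        u,v=b[1]
        if 235<u<372 and 190<v<285: print(nm,b,"range pt",hgt(u,v),"ray z=.075",ray(f,[(u,v)],.075)[0].round(4),"z=.058",ray(f,[(u,v)],.058)[0].round(4))
h=cv2.cvtColor(im,cv2.COLOR_BGR2HSV)
m=cv2.inRange(h,(0,0,0),(180,90,95));m[:, :240]=0;m[:,318:]=0;m[:195]=0;m[285:]=0
cs,_=cv2.findContours(m,cv2.RETR_EXTERNAL,cv2.CHAIN_APPROX_NONE)
k=max(cs,key=cv2.contourArea);p=ray(f,cv2.convexHull(k).reshape(-1,2),.058)[:,:2].astype(np.float32)
print("dial",cv2.minEnclosingCircle(p),cv2.fitEllipse(p))
mb=cv2.inRange(h,(95,60,30),(130,255,255));mb[:,:232]=0;mb[:,375:]=0;mb[:185]=0;mb[290:]=0
ys,xs=np.nonzero(mb);q=ray(f,np.c_[xs,ys],.056)[:,:2].astype(np.float32);print("box",cv2.minAreaRect(q))
cv2.imwrite("pics/crop0.png",cv2.resize(im[185:290,230:380],None,fx=5,fy=5,interpolation=cv2.INTER_CUBIC))
E
```

```text
green (np.int32(16), array([293.5, 218.5]), array([292, 217,   4,   4], dtype=int32)) range pt [0.608  0.1012 0.0603] ray z=.075 [0.6063 0.1001 0.075 ] z=.058 [0.6082 0.1013 0.058 ]
green (np.int32(140), array([342., 246.]), array([336, 240,  13,  13], dtype=int32)) range pt [ 0.5392 -0.0101  0.0799] ray z=.075 [ 0.5394 -0.0102  0.075 ] z=.058 [ 0.5402 -0.0107  0.058 ]
red (np.int32(139), array([336.2, 213.8]), array([330, 208,  13,  13], dtype=int32)) range pt [0.614  0.001  0.0789] ray z=.075 [0.6144 0.0009 0.075 ] z=.058 [6.165e-01 6.000e-04 5.800e-02]
red (np.int32(9), array([249., 239.]), array([248, 238,   3,   3], dtype=int32)) range pt [0.5628 0.2066 0.0601] ray z=.075 [0.5617 0.2041 0.075 ] z=.058 [0.5629 0.207  0.058 ]
orange (np.int32(83), array([269.3, 226.9]), array([264, 218,  12,  19], dtype=int32)) range pt [0.5869 0.1545 0.0912] ray z=.075 [0.5884 0.1566 0.075 ] z=.058 [0.59   0.1587 0.058 ]
orange (np.int32(64), array([275.6, 240.6]), array([271, 237,  10,   9], dtype=int32)) range pt [0.5551 0.1407 0.0929] ray z=.075 [0.5563 0.1427 0.075 ] z=.058 [0.5574 0.1446 0.058 ]
dial ((0.5546643137931824, 0.14097195863723755), 0.07421274483203888) ((0.5549788475036621, 0.14080339670181274), (0.14690880477428436, 0.14747487008571625), 133.97491455078125)
box ((0.5638965964317322, 0.08117583394050598), (0.16855375468730927, 0.2878131866455078), 8.512506484985352)
```

View pics/crop0.png

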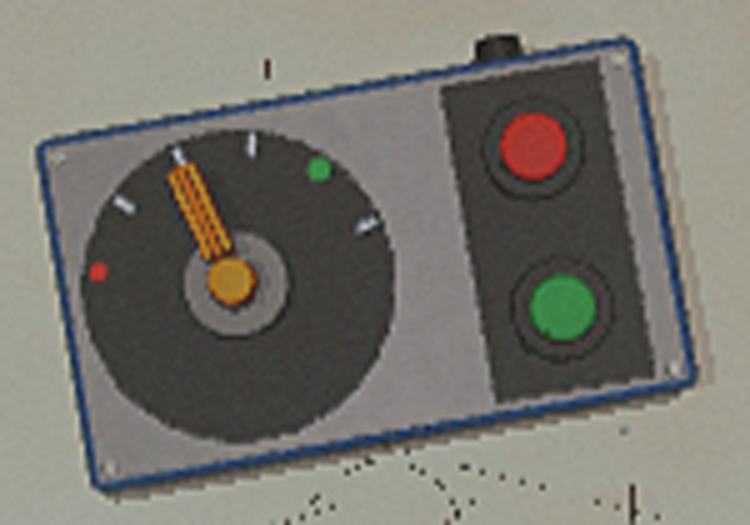

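Step 2 → two clicks clockwise. The yaw is 8.4°, the axis is at (0.555, 0.141), and the lever points at a world angle of 23.4°. The tool's y line (114°) is already across the lever. I'll move over with the fingers shut.

Emit:
{"method": "arm_command", "body": {
  "deltas": [
    [[1.35,3.17,0,0,0,0,1],[1.35,3.17,0,0,0,0,1],[1.35,3.17,0,0,0,0,1],[1.35,3.17,0,0,0,0,1],[1.35,3.17,0,0,0,0,1],[1.35,3.17,0,0,0,0,1],[1.35,3.17,0,0,0,0,1],[1.35,3.17,0,0,0,0,1],[1.35,3.17,0,0,0,0,1],[1.35,3.17,0,0,0,0,1],[1.35,3.17,0,0,0,0,1],[1.35,3.17,0,0,0,0,1],[1.35,3.17,0,0,0,0,1],[1.35,3.17,0,0,0,0,1],[1.35,3.17,0,0,0,0,1],[1.35,3.17,0,0,0,0,1],[1.35,3.17,0,0,0,0,1],[1.35,3.17,0,0,0,0,1],[1.35,3.17,0,0,0,0,1],[1.35,3.17,0,0,0,0,1]]
  ],
  "force": 30
}}

```text
clock: 1.77
tool_pos: [0.5282, 0.0665, 0.231]
tool_rot: [0.664, -3.07, -0.0]
contact_force: [-0.2, 0.6, -0.0]
width: 0.002
grasp_force: 0.0
```

Emit:
{"method": "arm_command", "body": {
  "deltas": [
    [[1.35,3.17,0,0,0,0,1],[1.35,3.17,0,0,0,0,1],[1.35,3.17,0,0,0,0,1],[1.35,3.17,0,0,0,0,1],[0,0,-2,0,0,0,1],[0,0,-2,0,0,0,1],[0,0,-2,0,0,0,1],[0,0,-2,0,0,0,1],[0,0,-2,0,0,0,1],[0,0,0,0,0,0,1],[0,0,0,0,0,0,1]]
  ]
}}

```text
clock: 2.68
tool_pos: [0.5816, 0.1912, 0.1302]
tool_rot: [0.663, -3.068, 0.002]
contact_force: [0.1, -0.1, 0.1]
width: -0.001
grasp_force: 0.0
```

```bash
python3 - <<'E'
from h import *
a=grab_frame("top")["image"];b=grab_frame("scene")["image"]
cv2.imwrite("pics/c1.png",np.hstack([cv2.resize(a[150:310,200:360],(400,400)),cv2.resize(b[170:330,230:390],(400,400))]))
E
```

```text
(no output)
```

View pics/c1.png

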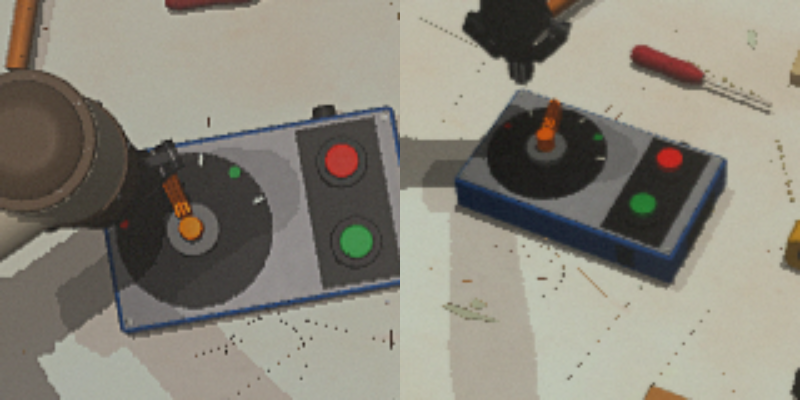

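The unit is untouched, and the lever is still at step 2, in clear view of the scene camera (right half, lever tip at about (553,103)). I'll lower the finger beside it and move towards contact.

Emit:
{"method": "arm_command", "body": {
  "deltas": [
    [[0,0,-1.4,0,0,0,1],[0,0,-1.4,0,0,0,1],[0,0,-1.4,0,0,0,1],[0,0,-1.4,0,0,0,1],[0,0,0,0,0,0,1],[0.2,-0.46,0,0,0,0,1],[0.2,-0.46,0,0,0,0,1],[0,0,0,0,0,0,1],[0,0,0,0,0,0,1]]
  ]
}}

```text
clock: 3.53
tool_pos: [0.587, 0.1823, 0.0767]
tool_rot: [-0.662, 3.069, 0.001]
contact_force: [-0.6, 0.6, -0.5]
width: -0.002
grasp_force: 0.0
```

Emit:
{"method": "arm_command", "body": {
  "deltas": [
    [[0.08,-0.18,0,0,0,0,1],[0.08,-0.18,0,0,0,0,1],[0,0,0,0,0,0,1],[0,0,0,0,0,0,1]]
  ]
}}

```text
clock: 3.87
tool_pos: [0.5878, 0.1787, 0.0754]
tool_rot: [-0.663, 3.071, 0.0]
contact_force: [-0.7, -0.3, -0.9]
width: 0.003
grasp_force: 0.0
```

Emit:
{"method": "arm_command", "body": {
  "deltas": [
    [[0.31,-0.3,0,0,0,-5,1],[0.29,-0.33,0,0,0,-5,1],[0.26,-0.35,0,0,0,-5,1],[0,0,0,0,0,0,1],[0,0,0,0,0,0,1]]
  ]
}}

```text
clock: 4.28
tool_pos: [0.5964, 0.169, 0.0752]
tool_rot: [0.261, -3.131, 0.0]
contact_force: [0.3, -0.9, -0.2]
width: -0.002
grasp_force: 0.0
```

```bash
cat > lev.py <<'E'
from h import *
import sys
b=grab_frame("scene");im=b["image"]
bl,l,m=blobs(im,(5,130,60),(22,255,255),5)
m[:170]=0;m[330:]=0;m[:,:230]=0;m[:,390:]=0
ys,xs=np.nonzero(m);p=ray(b,np.c_[xs,ys],.093)[:,:2]-[.555,.141]
r=np.hypot(*p.T);k=(r>.02)&(r<.065)
d=p[k].mean(0);print("lever angle",np.degrees(np.arctan2(d[1],d[0])).round(1),"n",k.sum(),"r",r[k].mean().round(3));print(get_obs()["tool_pos"].round(4),get_obs()["contact_force"].round(1))
if len(sys.argv)>1: cv2.imwrite(sys.argv[1],cv2.resize(im[170:330,230:390],(500,500)))
E
python3 lev.py pics/c2.png
```

```text
lever angle -6.2 n 80 r 0.033
[0.5963 0.1691 0.0752] [-0.  -0.5  0.4]
```

View pics/c2.png

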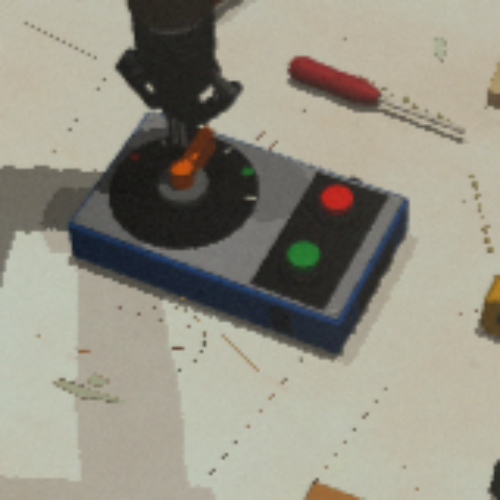

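The lever now reads −6.2°, which is step 3 (expected −6.6°). On to the next click, slowing near its midpoint.

Emit:
{"method": "arm_command", "body": {
  "deltas": [
    [[0.23,-0.37,0,0,0,-5,1],[0.19,-0.39,0,0,0,-5,1],[0.16,-0.41,0,0,0,-5,1],[0.12,-0.42,0,0,0,-5,1],[0.09,-0.43,0,0,0,-5,1],[0.03,-0.26,0,0,0,-3,1],[0,0,0,0,0,0,1],[0,0,0,0,0,0,1]]
  ]
}}

```text
clock: 5.0
tool_pos: [0.6045, 0.1464, 0.0753]
tool_rot: [0.504, 3.101, 0.0]
contact_force: [-0.4, 0.5, 0.5]
width: 0.001
grasp_force: 0.2
```

```bash
python3 lev.py
```

```text
lever angle -43.9 n 114 r 0.035
[0.6045 0.1464 0.0753] [ 0.2  1.7 -0.7]
```

Emit:
{"method": "arm_command", "body": {
  "deltas": [
    [[0.2,0.5,0,0,0,0,1],[0.2,0.5,0,0,0,0,1],[0,0,2,0,0,0,1],[0,0,3,0,0,0,1],[0,0,3,0,0,0,1],[-1,-3,1,0,0,0,1],[-1,-3,0,0,0,0,1],[-1,-3,0,0,0,0,1],[-1,-3,0,0,0,0,1],[-1,-3,0,0,0,0,1],[-1,-1.5,0,0,0,0,1],[0,0,0,0,0,0,1],[0,0,0,0,0,0,1]]
  ]
}}

```text
clock: 6.13
tool_pos: [0.5486, -0.0091, 0.1657]
tool_rot: [0.509, 3.099, 0.0]
contact_force: [0.6, 0.2, 1.0]
width: 0.004
grasp_force: 0.0
```

```bash
python3 lev.py; python3 - <<'E'
from h import *
a=grab_frame("top")["image"];b=grab_frame("scene")["image"]
cv2.imwrite("pics/c3.png",np.hstack([cv2.resize(a[170:310,220:380],(400,350)),cv2.resize(b[170:310,230:390],(400,350))]))
E
```

```text
lever angle -27.8 n 105 r 0.034
[ 0.5491 -0.0084  0.1656] [ 0.6 -0.1 -0.2]
```

View pics/c3.png

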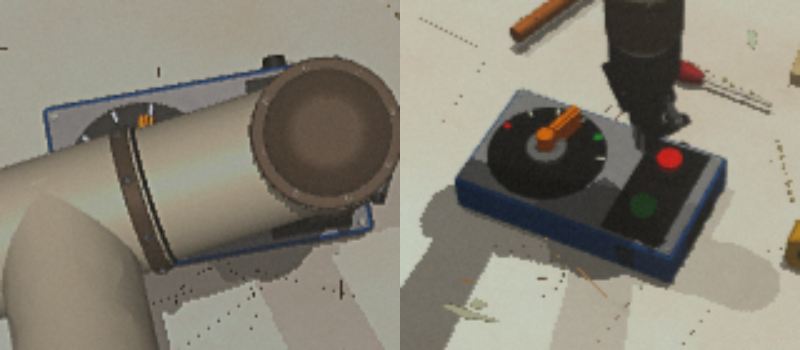

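The top view shows the orange tip at about (145,120), by the step-3 tick, so the lever sprang back to step 3. I'll check by projecting the expected tips for each step.

```bash
cat > proj.py <<'E'
from h import *
b=grab_frame("scene");im=b["image"]
K=np.array([[b["fx"],0,b["cx"]],[0,b["fy"],b["cy"]],[0,0,1]])
h=cv2.cvtColor(im,cv2.COLOR_BGR2HSV);m=cv2.inRange(h,(5,130,60),(22,255,255))
for k in range(6):
    a=np.radians(83.4-30*k);P=[[.555+r*np.cos(a),.141+r*np.sin(a),.091] for r in(.025,.035,.045,.055)]
    uv=cv2.projectPoints(np.array(P),cv2.Rodrigues(np.array(b["R"]))[0],np.array(b["t"],float),K,np.array(b["distortion"],float))[0].reshape(-1,2)
    print(k,uv[-1].round(0),[int(m[int(round(v)),int(round(u))]>0) for u,v in uv])
E
python3 proj.py
```

```text
0 [275. 215.] [0, 0, 0, 0]
1 [282. 211.] [0, 0, 0, 0]
2 [292. 210.] [0, 0, 0, 0]
3 [300. 213.] [1, 1, 1, 1]
4 [305. 219.] [1, 1, 1, 0]
5 [306. 226.] [1, 0, 0, 0]
```

It is in step 3. I'll go back behind the lever and push a little further this time.

Emit:
{"method": "arm_command", "body": {
  "deltas": [
    [[0.9,2.95,0,0,0,0,1],[0.9,2.95,0,0,0,0,1],[0.9,2.95,0,0,0,0,1],[0.9,2.95,0,0,0,0,1],[0.9,2.95,0,0,0,0,1],[0.9,2.95,0,0,0,0,1],[0,0,-2,0,0,0,1],[0,0,-3,0,0,0,1],[0,0,-3,0,0,0,1],[0,0,-1,0,0,0,1],[0,0,0,0,0,0,1],[0,0,0,0,0,0,1]]
  ]
}}

```text
clock: 7.33
tool_pos: [0.6032, 0.1688, 0.0756]
tool_rot: [0.506, 3.1, -0.001]
contact_force: [0.2, 0.2, 1.3]
width: 0.0
grasp_force: 0.0
```

Emit:
{"method": "arm_command", "body": {
  "deltas": [
    [[0.02,-0.4,0,0,0,0,1],[0.02,-0.4,0,0,0,0,1],[0.02,-0.4,0,0,0,0,1],[0.02,-0.4,0,0,0,0,1],[0.02,-0.4,0,0,0,0,1],[0.02,-0.3,0,0,0,0,1],[0,-0.2,0,0,0,0,1],[0,-0.2,0,0,0,0,1],[0,0,0,0,0,0,1],[0,0,0,0,0,0,1]]
  ]
}}

```text
clock: 8.17
tool_pos: [0.6035, 0.1407, 0.075]
tool_rot: [-0.508, -3.099, 0.001]
contact_force: [-0.3, 0.1, -0.4]
width: 0.001
grasp_force: 0.0
```

```bash
python3 proj.py|sed -n 3,6p; python3 lev.py pics/c4.png
```

```text
2 [292. 210.] [0, 0, 0, 0]
3 [300. 213.] [0, 0, 0, 0]
4 [305. 219.] [1, 1, 1, 1]
5 [306. 226.] [1, 1, 1, 1]
lever angle -62.6 n 130 r 0.037
[0.6036 0.141  0.0751] [-0.3 -0.2  0.2]
```

View pics/c4.png

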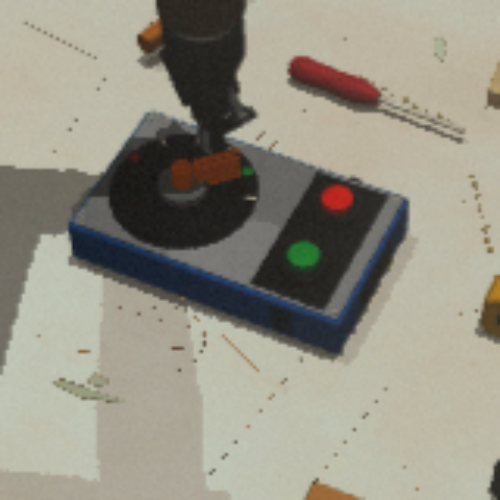

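The lever points at the green dot, with its tip at about (240,157) in the crop, and there is no contact force. I'll back off, go over to the start button and recheck the lever before pressing.

Emit:
{"method": "arm_command", "body": {
  "deltas": [
    [[0.2,0.5,0,0,0,0,1],[0.2,0.5,0,0,0,0,1],[0,0,2,0,0,0,1],[0,0,3,0,0,0,1],[0,0,3,0,0,0,1],[-1.13,-2.7,0,0,0,0,1],[-1.13,-2.7,0,0,0,0,1],[-1.13,-2.7,0,0,0,0,1],[-1.13,-2.7,0,0,0,0,1],[-1.13,-2.7,0,0,0,0,1],[-1.13,-2.7,0,0,0,0,1],[0,0,-2,0,0,0,1],[0,0,-2,0,0,0,1],[0,0,0,0,0,0,1],[0,0,0,0,0,0,1]]
  ]
}}

```text
clock: 9.52
tool_pos: [0.5398, -0.0106, 0.1149]
tool_rot: [-0.507, -3.099, 0.002]
contact_force: [0.3, -0.2, 1.2]
width: -0.004
grasp_force: 0.0
```

```bash
python3 proj.py; python3 lev.py pics/c5.png
```

```text
0 [275. 215.] [0, 0, 0, 0]
1 [282. 211.] [0, 0, 0, 0]
2 [292. 210.] [0, 0, 0, 0]
3 [300. 213.] [0, 0, 0, 0]
4 [305. 219.] [1, 1, 1, 1]
5 [306. 226.] [1, 1, 1, 1]
lever angle -60.6 n 138 r 0.037
[ 0.5411 -0.0102  0.1163] [0.4 0.2 0.9]
```

View pics/c5.png

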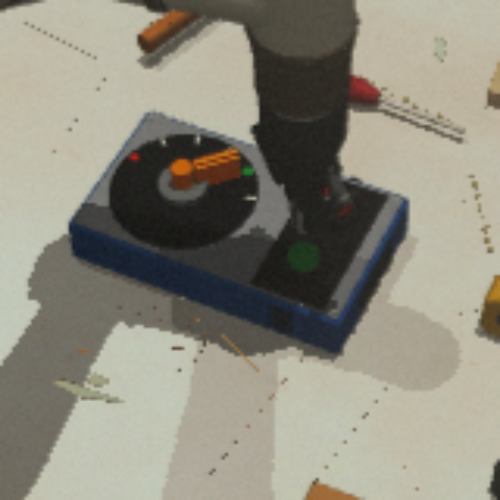

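The lever holds at step 4, its ribbed top pointing at the green dot at (248,172). The fingertip is above start, so I'll press.

Emit:
{"method": "arm_command", "body": {
  "deltas": [
    [[0,0,-1.5,0,0,0,1],[0,0,-1.5,0,0,0,1],[0,0,-0.2,0,0,0,1],[0,0,-0.2,0,0,0,1],[0,0,-0.2,0,0,0,1],[0,0,0,0,0,0,1],[0,0,0,0,0,0,1]]
  ]
}}

```text
clock: 10.2
tool_pos: [0.5406, -0.0106, 0.0801]
tool_rot: [0.507, 3.099, 0.001]
contact_force: [-0.0, -0.0, -0.1]
width: -0.001
grasp_force: 0.0
```

Emit:
{"method": "arm_command", "body": {
  "deltas": [
    [[0,0,-0.2,0,0,0,1],[0,0,-0.2,0,0,0,1],[0,0,0,0,0,0,1],[0,0,0,0,0,0,1]]
  ]
}}

```text
clock: 10.53
tool_pos: [0.5408, -0.0106, 0.0759]
tool_rot: [0.507, 3.099, 0.001]
contact_force: [0.4, 0.9, 2.4]
width: 0.002
grasp_force: 1.4
```

Emit:
{"method": "arm_command", "body": {
  "deltas": [
    [[0,0,-0.2,0,0,0,1],[0,0,-0.2,0,0,0,1],[0,0,0,0,0,0,1],[0,0,0,0,0,0,1]]
  ]
}}

```text
clock: 10.87
tool_pos: [0.5408, -0.0106, 0.0725]
tool_rot: [0.506, 3.099, 0.0]
contact_force: [-1.6, 1.3, 9.2]
width: -0.003
grasp_force: 4.5
```

Emit:
{"method": "arm_command", "body": {
  "deltas": [
    [[0,0,-0.2,0,0,0,1],[0,0,0,0,0,0,1],[0,0,0,0,0,0,1]]
  ]
}}

```text
clock: 11.12
tool_pos: [0.5409, -0.0106, 0.0723]
tool_rot: [0.505, 3.098, 0.0]
contact_force: [-5.3, 1.6, 19.4]
width: -0.001
grasp_force: 9.8
```

It has bottomed: the force jumped to 19 N with no further travel. I'll release and clear away to the right.

Emit:
{"method": "arm_command", "body": {
  "deltas": [
    [[0,0,0.4,0,0,0,1],[0,0,0.6,0,0,0,1],[0,0,2,0,0,0,1],[0,0,3,0,0,0,1],[0,0,3,0,0,0,1],[0,0,3,0,0,0,1],[0,0,3,0,0,0,1],[-1.3,-3,0,0,0,0,1],[-1.3,-3,0,0,0,0,1],[-1.3,-3,0,0,0,0,1],[-1.3,-3,0,0,0,0,1],[-1.3,-3,0,0,0,0,1],[-1.3,-3,0,0,0,0,1],[-1.3,-3,0,0,0,0,1],[-1.3,-3,0,0,0,0,1],[-1.3,-3,0,0,0,0,1],[-1.3,-3,0,0,0,0,1],[-1.3,-3,0,0,0,0,1],[0,0,0,0,0,0,1],[0,0,0,0,0,0,1]]
  ]
}}

```text
clock: 12.78
tool_pos: [0.3953, -0.3415, 0.2181]
tool_rot: [-0.513, -3.096, -0.002]
contact_force: [-0.5, 0.8, 0.7]
width: -0.005
grasp_force: 0.0
```

```bash
python3 - <<'E'
from h import *
f=grab_frame("top");cv2.imwrite("pics/c6.png",f["image"]);print(get_obs()["tool_pos"],get_obs()["clock"])
b=blobs(f["image"],(45,100,60),(85,255,255),40)[0];print(b)
o=np.load("top0.npy",allow_pickle=True).item()
for u,v in((342,246),(336,214)):print([np.median(g["range_z"][v-2:v+3,u-2:u+3]) for g in(o,f)])
E
```

```text
[ 0.39594316 -0.34075593  0.21825913] 12.8333
[(np.int32(140), array([342. , 246.1]), array([336, 240,  13,  13], dtype=int32))]
[np.float32(1.0596026), np.float32(1.0601257)]
[np.float32(1.0648363), np.float32(1.0649822)]
```

View pics/c6.png

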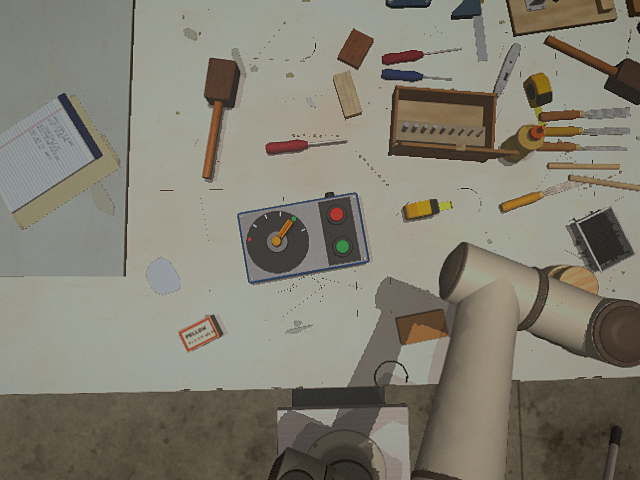

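The lever points from (277,241) straight at the green dot (293,218). Start (342,246) is back out at its original height, stop is unchanged, and the loose things in view have not moved.

```bash
python3 -c "
from rig import *
print(sign_off())"
```

```text
the job is handed in; nothing more can be done
None
```

The job is handed in at about 13 s: the selector was pushed from step 2 to step 4 (one push fell short and sprang back to step 3, so I pushed again), then start was pressed fully in and came back out, without pressing stop or moving any of the loose things seen in the last picture.

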